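Spin-test the castors and sort them

ROBOT

A 6-joint arm with a two-finger parallel gripper is mounted at the origin on the work surface. World frame = base frame: x ahead of the robot, y to its left, z up, the work surface at z = 0. Lengths are in m, angles in degrees, forces in N, time in s.
With the tool pointing down it reaches from about 0.375 to 0.925 m from the base axis. Payload 5.7 kg.
Tool frame: the origin (TCP) lies at the very end of the fingers, on their centre line; the grasp point (between the pads) lies 19 mm behind it; z points along the fingers, y is the line along which they close (so a half turn about z gives the same grasp; the last joint's range is limited). The gripper opens to 88 mm and grips with 3 to 60 N. Pads are 20 mm wide; open, the fingers measure 115 mm over their backs; the gripper's body (75 mm by 178 mm) begins 61 mm behind the grasp point.
Start: joints at [67.145, 20.558, 86.54, -0, 72.909, -6.595], TCP at [0.168, 0.576, 0.223] pointing down, gripper open.
Joint ranges: [-170.27, 170.27], [-57.76, 135], [12.27, 136.19], [-55.21, 235.2], [11.17, 155.16], [-170.74, 170.74]. Speed limits (degrees/s): [136.94, 136.94, 180, 180, 180, 180].

INTERFACE

Orientations are given as a 3x3 rotation matrix whose columns are the frame's x, y, z axes.
In Python, from bench import arm gives the robot as it stands.
- The arm moves only by the tool move_arm, never from a script. Its argument "increments" is a list of rows, each a list of 2 entries, a list of its own where there are three numbers: the shift along the tool's x, y, z in mm, then the turn about the tool's z in degrees. A call has 1 to 8 rows; each row is the pose to reach, as a shift and turn from the pose commanded when the call began, along the tool's axes at that moment; what a row does not reach only later rows make up. A row lasts 1/12 s, in which the tool goes at most 41.7 mm and 7.16 degrees, less where a joint would pass 70% of its speed; a pose out of reach is approached as far as the arm can. A call with a gripper value outside its range is refused whole. "jaw" is the finger opening in mm, from 0 to 87.8, set as the call begins (left out, the last holds). The fingers move at their own pace and stop on an object; "newtons" is the grip in N (left out, the last holds). Time passes only in rows, so rows that repeat a pose let the fingers close. It gives the time, the measured TCP pose, the force, the opening and the grip force at its end, in the units of the state.
- arm.get_obs(): the state, without advancing time (a new reading comes with each control period).
- arm.snapshot(name): name is "scene" or "top"; returns a dict with "color" (400x640x3 uint8, red, green, blue), "fx", "fy", "cx", "cy" (pixels), "k1" (the pictures are not rectified: a ray, as slopes to the right and down, at radius r is drawn at 1 + k1 r^2 times it, then the intrinsics apply), "world_from_camera" (4x4, takes a point from camera to world coordinates). Camera axes: x right, y up, looking along -z (the intrinsics and any distortion apply to the point x, -y, -z); pixel columns grow to the right and rows downward; lengths in m; the calibration is good to about 2 mm. A picture is of the moment at which its call begins. There is no depth.
- arm.close_job(): hands the job in; it is judged then, once.
The state is a dict: "time_s": time; "q": joint angles; "joint_velocities": joint speeds; "tau": joint torques, N m; "tcp_pos": TCP position; "eef_rot": TCP orientation; "force": force on the tool from outside, world axes, zero at the start; "torque": the same for the moment, N m; "finger_gap": opening from 0.0 (shut) to 1.0 (fully open); "grip_force": force on a finger pad.
Only numpy, scipy, OpenCV 4.12 (cv2) and the standard library are available. Lean on these libraries where they do the work, as an engineer would, in place of code of your own. Each camera call takes 0.05 s, during which the arm holds its last target. There are 200 camera calls.

TASK

The two castors in the orange sloped rack are to go on the shop cart, but some of them may bind. Give each castor's wheel a spin, one way, with a fingertip while it sits in the rack, to find whether it runs free or binds, and only then lift that castor out and set it down in the blue tray if it runs free, in the red tray if it binds, flat on its plate with the wheel up. Set them down rather than dropping them, and leave the tools and other things on the bench where they are.

Things in the scene. Friction and masses are not known exactly. Their poses are not given: they have to be found in the camera images.
- rack: orange printed rack, fixed, 264 mm wide (y). Its face, 120 mm long, rises at 30 degrees away from the robot; in its frame the face's normal is (-0.5, 0, 0.866), up-slope is (0.866, 0, 0.5), the face's centre is 62 mm up. Two nests 66 mm either side of the middle hold a castor each, within a 5 mm high rim with 3 mm of play. Origin: centre of the underside, z up
- tray_blue: blue tray for free-running castors, fixed; outside 288 (its x) x 178 (its y) x 36 mm high, walls and floor 4 mm thick; origin at the centre of its underside, z up. Room for both castors, one 60 mm either side of the middle along x
- tray_red: red tray for binding castors, otherwise the same as the blue one
- castor_1: fixed castor, 0.45 to 0.65 kg: zinc plate 70 x 95 x 4 mm, U fork, wheel 80 mm across and 30 mm wide, black rubber tyre on a cream 5-spoke core, yellow crayon mark across the tread. It starts upside down in the left (+y) nest: plate flat on the slope, wheel uppermost, 104 mm from plate underside to top of tread. Origin: centre of the plate's underside
- castor_1_mid (a point): centre of castor 1's wheel, 64 mm from the plate's underside. z from plate to wheel (at the start the slope's normal), x along the axle (at the start up-slope), y the way it rolls. The fork's outer faces, square to x, are flat and 43 mm apart; each leg is 30 mm wide (y) and runs from the plate to 15 mm past the axle: the place to grip
- castor_2: second castor, the same; it starts in the right (-y) nest
- castor_2_mid (a point): centre of castor 2's wheel, as for castor 1
- wheel_1 (a joint): turn of castor 1's wheel, rad, no stops, starts within 0.1 of 0; positive when the tread's top moves to the castor's -y; near 0 it counts as not yet spun. On its rubber-sprung axle the wheel yields 1 mm per 2 N towards the plate, up to 8 mm; the tyre grips well. Fingertips stroked along the tread, about 5 mm into it, turn it. A free wheel coasts on for seconds; a binding one needs about 1 N at the tread and stops at once when let go
- bearing_1: bearing in the hub of castor 1, at the wheel's centre, fixed in the fork. Whether it rubs on the wheel cannot be seen; each castor may be either, independently
- wheel_2 (a joint): turn of castor 2's wheel, rad, no stops, starts within 0.1 of 0; positive when the tread's top moves to the castor's -y; near 0 it counts as not yet spun. On its rubber-sprung axle the wheel yields 1 mm per 2 N towards the plate, up to 8 mm; the tyre grips well. Fingertips stroked along the tread, about 5 mm into it, turn it. A free wheel coasts on for seconds; a binding one needs about 1 N at the tread and stops at once when let go
- bearing_2: bearing in the hub of castor 2, at the wheel's centre, fixed in the fork. Whether it rubs on the wheel cannot be seen; each castor may be either, independently
- toggle_clamp: bystander: small toggle clamp with red grip, 130 mm long, 60 mm high, loose on the bench in front of the rack; origin under its base
- wrench: bystander: steel wrench 170 mm long lying beyond the rack; origin under its middle
- screwdriver: bystander: screwdriver with orange handle, 200 mm, lying in front of the rack; origin under its middle
- tape_roll: bystander: blue roll of tape, 104 mm across, 48 mm high, beyond the rack; origin under its centre
- spare_jig: bystander: flat orange printed jig 85 x 200 x 16 mm lying beyond the rack; origin under its centre
Mind the look-alikes: they are no part of the job. What is shaped like the castor_1 but turquoise is not meant.

How it is judged:
By the outcome, as a careful person would: the job done as asked, in the order asked, and still so for the second after the job is handed in, with the robot touching nothing.
It also fails if it takes over 64 s, if anything falls off the work surface, if the arm or the gripper's body presses on something with over 40 N, if the wrist force passes 120 N, or if a joint passes its speed limit or range.

## Working session

There is one attempt and no reset: what is moved stays moved. The work goes in short steps, Python scripts to look and compute and a tool call to move; the robot and the scene stay as the last step left them, time stands still between calls to the robot, and variables do not carry over. Pictures are saved under pics/ and viewed, at most 10 in all, crops included, and the job is handed in when it is done.

Besides the shell and the picture viewer there is one more tool, called after "Request:" as name([rows], argument=value, ...), one row to a line, values as JSON. move_arm: Moves the arm, as the interface text tells. Its arguments: {"type":"object","properties":{"increments":{"type":"array"},"jaw":{"type":"number"},"newtons":{"type":"number"}},"required":["increments"]}

```bash
mkdir -p pics; ls
cat > h.py <<'E'
import numpy as np, cv2
from bench import arm
def snap(n):
    s=arm.snapshot(n); return s
def save(img,name): cv2.imwrite('pics/'+name,img[:,:,::-1])
def ray(s,u,v):
    x,y=(u-s['cx'])/s['fx'],(v-s['cy'])/s['fy']; k=s['k1']
    X,Y=x,y
    for _ in range(20):
        f=1+k*(X*X+Y*Y); X,Y=x/f,y/f
    T=np.array(s['world_from_camera']); return T[:3,3],T[:3,:3]@np.array([X,-Y,-1.])
def onz(s,u,v,z):
    o,d=ray(s,u,v); return o+d*(z-o[2])/d[2]
def proj(s,p):
    T=np.linalg.inv(np.array(s['world_from_camera'])); c=T[:3,:3]@np.array(p)+T[:3,3]
    x,y=c[0]/-c[2],-c[1]/-c[2]; f=1+s['k1']*(x*x+y*y)
    return s['fx']*x*f+s['cx'],s['fy']*y*f+s['cy']
def tri(s1,a,s2,b):
    o1,d1=ray(s1,*a);o2,d2=ray(s2,*b)
    t=np.linalg.lstsq(np.stack([d1,-d2],1),o2-o1,rcond=None)[0]
    p,q=o1+d1*t[0],o2+d2*t[1]; return (p+q)/2,np.linalg.norm(p-q)
E
python3 - <<'E'
from h import *
a=snap('scene');b=snap('top')
save(a['color'],'s0.png');save(b['color'],'t0.png')
for s in(a,b): print({k:np.round(s[k],3).tolist() for k in s if k!='color'})
print(arm.get_obs())
E
```

```text
pics
{'fx': 406.925, 'fy': 406.925, 'cx': 320.741, 'cy': 202.1, 'k1': 0.001, 'world_from_camera': [[0.128, -0.834, 0.537, 1.099], [0.992, 0.105, -0.074, -0.073], [0.006, 0.542, 0.84, 0.982], [0.0, 0.0, 0.0, 1.0]]}
{'fx': 416.011, 'fy': 416.011, 'cx': 318.698, 'cy': 206.317, 'k1': -0.102, 'world_from_camera': [[-0.022, 0.989, -0.145, 0.38], [-1.0, -0.025, -0.018, -0.021], [-0.021, 0.144, 0.989, 1.05], [0.0, 0.0, 0.0, 1.0]]}
{'time_s': 0.1, 'q': array([ 6.71445088e+01,  2.05937517e+01,  8.65917597e+01, -1.78142787e-03,
        7.29090158e+01, -6.59313361e+00]), 'joint_velocities': array([ 0.09946665, -0.13006244, -0.16855459, -0.07563015, -0.00627205,
       -0.03953224]), 'tau': array([-8.15088897e-04, -5.16358638e+01, -2.71402913e+01,  6.75248005e-02,
        2.76537339e-02, -5.75012200e-05]), 'tcp_pos': array([0.16778159, 0.57541852, 0.22190106]), 'eef_rot': array([[-9.59991995e-01,  2.80026772e-01, -6.13414149e-04],
       [ 2.80027398e-01,  9.59990786e-01, -1.53182171e-03],
       [ 1.59920844e-04, -1.64230934e-03, -9.99998639e-01]]), 'force': array([-0.26774826,  0.16644002, -1.2210188 ]), 'torque': array([-0.02394519, -0.02125905, -0.0168328 ]), 'grip_force': 0.0, 'finger_gap': 0.9990861254892257}
```

View pics/s0.png

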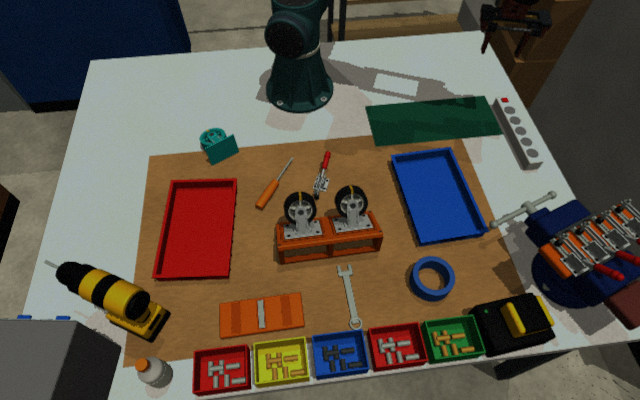

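View pics/t0.png

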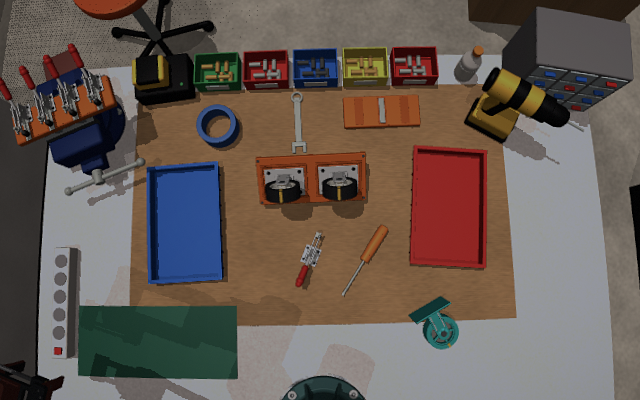

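The scene view shows the rack at about (328,235), with castor wheels at (300,207) (its right/−y or left to be confirmed) and (351,200). The red tray is at (197,228) and the blue tray at (438,195).

The top view shows the rack at (312,178), wheels at (283,188) and (340,187), the blue tray at (185,222) and the red tray at (449,207).

Candidates:
- **Castors:** the black-tyred pair in the rack fits. The turquoise castor at top (437,325) is the look-alike.
- **Rack:** the orange sloped one at top (312,178) fits. The flat jig at (381,111) does not.

One enlarged crop should confirm this.

Run:
```python
from h import *
a=cv2.imread('pics/s0.png');b=cv2.imread('pics/t0.png')
A=cv2.resize(a[170:270,265:395],None,fx=6,fy=3*1.0 and 6,interpolation=cv2.INTER_CUBIC)
B=cv2.resize(b[145:215,247:377],None,fx=6,fy=6,interpolation=cv2.INTER_CUBIC)
im=np.vstack([cv2.resize(A,(585,450)) if 0 else cv2.resize(A,(455,350)),cv2.resize(B,(455,245))])
cv2.imwrite('pics/crop.png',im)   # scale 3.5
A=snap('scene');B=snap('top')
# trays
for nm,lo,hi in(('blue',(100,120,40),(125,255,255)),('red',(0,170,60),(6,255,255))):
    for s,t in((A,'scene'),(B,'top')):
        hsv=cv2.cvtColor(s['color'],cv2.COLOR_RGB2HSV); m=cv2.inRange(hsv,lo,hi)
        if nm=='red': m|=cv2.inRange(hsv,(174,170,60),(180,255,255))
        m=cv2.morphologyEx(m,cv2.MORPH_CLOSE,np.ones((5,5)))
        cs,_=cv2.findContours(m,0,2)
        for c in sorted(cs,key=cv2.contourArea)[::-1]:
            x,y=c.reshape(-1,2).mean(0)
            if cv2.contourArea(c)<1500: break
            q=cv2.approxPolyDP(c,8,True).reshape(-1,2)
            print(nm,t,cv2.contourArea(c),q.tolist(),[np.round(onz(s,u,v,.036)[:2],3).tolist() for u,v in q] if len(q)<9 else '')
# rack mask
for s,t in((A,'scene'),(B,'top')):
    hsv=cv2.cvtColor(s['color'],cv2.COLOR_RGB2HSV); m=cv2.inRange(hsv,(5,150,60),(16,255,255))
    cs,_=cv2.findContours(m,0,2)
    for c in cs:
        if cv2.contourArea(c)>400: print('or',t,cv2.contourArea(c),cv2.boundingRect(c))
```

```text
blue scene 12251.5 [[0, 0], [0, 48], [11, 56], [0, 54], [0, 71], [27, 101], [80, 96], [100, 55], [174, 51], [156, 0]] 
blue scene 5842.5 [[450, 147], [391, 155], [420, 245], [488, 231]] [[0.345, 0.426], [0.354, 0.241], [0.658, 0.249], [0.64, 0.439]]
blue scene 2216.5 [[361, 329], [312, 336], [317, 378], [367, 371]] [[0.851, 0.058], [0.852, -0.056], [0.942, -0.056], [0.942, 0.054]]
blue top 8386.5 [[217, 161], [147, 167], [148, 283], [221, 279]] [[0.651, 0.253], [0.642, 0.436], [0.348, 0.423], [0.356, 0.239]]
red scene 6877.5 [[236, 178], [171, 180], [152, 277], [227, 278]] [[0.382, -0.221], [0.366, -0.405], [0.66, -0.431], [0.686, -0.248]]
red scene 2232.0 [[246, 344], [194, 351], [193, 392], [248, 386]] [[0.851, -0.206], [0.851, -0.322], [0.936, -0.32], [0.939, -0.204]]
red scene 2043.5 [[418, 322], [369, 328], [376, 367], [428, 360]] [[0.852, 0.192], [0.851, 0.076], [0.936, 0.075], [0.937, 0.193]]
red top 8717.0 [[414, 145], [410, 263], [485, 267], [486, 150]] [[0.679, -0.247], [0.385, -0.221], [0.369, -0.405], [0.663, -0.431]]
or scene 50874.0 (124, 136, 397, 236)
or top 2337.0 (255, 151, 111, 55)
or top 2256.0 (343, 94, 78, 35)
or top 595.5 (74, 0, 63, 15)
```

View pics/crop.png

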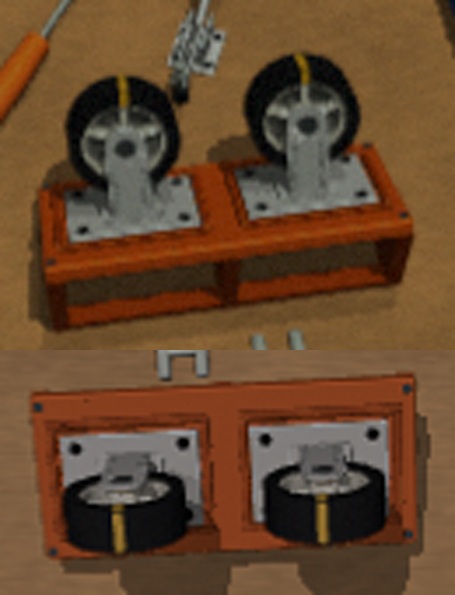

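The crop confirms two black-tyred castors with yellow marks in the sloped rack. In the scene view, castor_1 (+y) is on the right with its hub at (353,206), and castor_2 is on the left with its hub at (301,212). Next I'll find the rack pose from the corner screws.

Run:
```python
from h import *
A=snap('scene');B=snap('top')
P,e=tri(A,(380.4,231.4),B,(257.9,161.3));Q,e2=tri(A,(279.3,244.9),B,(363.3,155.9))
print('upslope screws',P,e,Q,e2,np.linalg.norm(P-Q))
d=P-Q; yaw=np.degrees(np.arctan2(-d[0],d[1])); print('yaw',yaw)
# downslope screws, z about 62-(zP-62)
zu=(P[2]+Q[2])/2
R=onz(B,262.1,202.4,.124-zu);S=onz(B,363.3,197.6,.124-zu);print(R,S)
c=(P+Q+R+S)/4; print('centre',c)
y=np.array([-np.sin(np.radians(yaw)),np.cos(np.radians(yaw)),0]);x=np.array([y[1],-y[0],0])
z=np.array([0,0,1.]); n=-.5*x+.866*z;u=.866*x+.5*z
f=np.array([c[0],c[1],.062])
for k,sg in((1,1),(2,-1)):
    m=f+sg*.066*y+.064*n; print('mid',k,m,'hub scene pred',proj(A,m+.0215*u),'tread top pred (top cam)',proj(B,m+.04*n),'scene',proj(A,m+.04*n))
for nm,pts in(('blue',[(.345,.426),(.354,.241),(.658,.249),(.64,.439),(.651,.253),(.642,.436),(.348,.423),(.356,.239)]),('red',[(.382,-.221),(.366,-.405),(.66,-.431),(.686,-.248),(.679,-.247),(.385,-.221),(.369,-.405),(.663,-.431)])):
    print(nm,np.mean(pts,0),cv2.minAreaRect(np.array(pts[4:],np.float32)*1000))
```

```text
upslope screws [0.63314233 0.14066207 0.08952523] 0.0030709011263372623 [ 0.63908403 -0.11149435  0.08992043] 0.001238200213915882 0.25222673228123393
yaw 1.3498416546678125
[0.54220516 0.13768768 0.03427717] [ 0.54789774 -0.11329083  0.03427717]
centre [0.59058232 0.01339114 0.062     ]
mid 1 [0.55703643 0.078619   0.117424  ] hub scene pred (np.float64(352.6416952793009), np.float64(206.50426230312723)) tread top pred (top cam) (np.float64(280.73684768209927), np.float64(195.7989950594056)) scene (np.float64(350.31612243854914), np.float64(188.36555986329748))
mid 2 [ 0.56014596 -0.05334437  0.117424  ] hub scene pred (np.float64(299.84308832368504), np.float64(213.25555403494357)) tread top pred (top cam) (np.float64(340.8529842619793), np.float64(192.87968699779617)) scene (np.float64(297.5222012564129), np.float64(194.90471954671926))
blue [0.49925 0.33825] ((499.134765625, 337.982666015625), (295.33203125, 184.17237854003906), 2.7170801162719727)
red [ 0.52375  -0.326125] ((524.0, -326.00006103515625), (184.69412231445312, 295.4184265136719), 84.94617462158203)
```

The predicted hub pixels match the image to about 1 px, so the rack pose is good. I'll head for the gap between the wheels.

Request:
move_arm([
  [[-522,-433,0],72.4],
  [[-522,-433,0],72.4],
  [[-522,-433,0],72.4],
  [[-522,-433,0],72.4],
  [[-522,-433,0],72.4],
  [[-522,-433,0],72.4],
  [[-522,-433,0],72.4],
  [[-522,-433,0],72.4],
], jaw=0, newtons=20)

```text
time_s: 0.97
tcp_pos: [0.3554, 0.2981, 0.2228]
eef_rot: [[-0.277, 0.961, 0.0], [0.961, 0.277, 0.0], [0.0, 0.0, -1.0]]
force: [0.7, 0.6, -0.4]
finger_gap: 0.43
grip_force: 0.0
```

```bash
cat >> h.py <<'E'
def rel(p,yaw=1.35):
    o=arm.get_obs(); R=o['eef_rot']; d=R.T@(np.array(p)/1000-o['tcp_pos'])*1000
    w=np.degrees(np.arctan2(R[1,1],R[0,1])); t=-(yaw-w)
    print('t',round(o['time_s'],2),'tcp',np.round(o['tcp_pos']*1000,1),'yaw',round(w,1),'shift',np.round(d,1),'turn',round((t+180)%360-180,1),'F',np.round(o['force'],1),'gap',round(o['finger_gap']*87.8,1),'grip',round(o['grip_force'],1))
E
python3 -c "
from h import *
rel((548.5,13,222))"
```

```text
t 0.97 tcp [355.4 298.1 222.8] yaw 16.1 shift [-327.5  106.4    0.9] turn 14.8 F [ 0.7  0.6 -0.4] gap 37.7 grip 0.0
```

Request:
move_arm([
  [[-327,106,0],15],
  [[-327,106,0],15],
  [[-327,106,0],15],
  [[-327,106,0],15],
  [[-327,106,0],15],
  [[-327,106,0],15],
  [[-327,106,0],15],
  [[-327,106,0],15],
])

```text
time_s: 1.63
tcp_pos: [0.5439, 0.0228, 0.2228]
eef_rot: [[-0.025, 1.0, 0.0], [1.0, 0.025, 0.0], [0.0, 0.0, -1.0]]
force: [1.0, 0.4, 0.8]
finger_gap: 0.006
grip_force: 0.0
```

```bash
python3 -c "
from h import *
rel((548.5,13,153))"
```

```text
t 1.63 tcp [543.9  22.8 222.8] yaw 1.4 shift [-9.9  4.4 69.8] turn 0.1 F [1.  0.4 0.8] gap 0.5 grip 0.0
```

Request:
move_arm([
  [[0,0,35],0],
  [[0,0,69],0],
  [[0,0,69],0],
  [[0,0,69],0],
])

```text
time_s: 1.97
tcp_pos: [0.5412, 0.0248, 0.1524]
eef_rot: [[-0.025, 1.0, -0.005], [1.0, 0.025, 0.0], [0.0, -0.005, -1.0]]
force: [0.4, 0.1, 0.2]
finger_gap: 0.008
grip_force: 0.0
```

```bash
python3 -c "
from h import *
rel((548.5,13,153))"
```

```text
t 1.97 tcp [541.2  24.8 152.4] yaw 1.4 shift [-12.    7.   -0.7] turn 0.1 F [0.4 0.1 0.2] gap 0.7 grip 0.0
```

Request:
move_arm([
  [[0,7,0],0],
  [[25,7,0],0],
  [[50,7,0],0],
  [[75,7,0],0],
  [[100,7,0],0],
  [[125,7,0],0],
  [[150,7,-30],0],
  [[150,7,-50],0],
])

```text
time_s: 2.63
tcp_pos: [0.5472, 0.18, 0.2073]
eef_rot: [[-0.029, 1.0, 0.004], [1.0, 0.029, 0.003], [0.003, 0.004, -1.0]]
force: [0.5, 0.3, 0.9]
finger_gap: -0.001
grip_force: 0.0
```

Run:
```python
from h import *
S=[snap('scene') for _ in range(6)]
C=[s['color'][170:235,325:380] for s in S]
hsv=[cv2.cvtColor(c,cv2.COLOR_RGB2HSV) for c in C]
for i in range(6):
    m=cv2.inRange(hsv[i],(18,120,70),(32,255,255)); ys,xs=np.nonzero(m)
    print(i,len(xs),(xs.mean()+325,ys.mean()+170) if len(xs) else '', np.abs(C[i].astype(int)-C[i-1]).mean() if i else '')
im=np.vstack([np.hstack([cv2.resize(c,None,fx=4,fy=4) for c in C[k:k+3]]) for k in(0,3)])
save(im,'spin1.png')
rel((548.5,13,222))
```

```text
0 18 (np.float64(352.8888888888889), np.float64(179.83333333333334)) 
1 27 (np.float64(352.4074074074074), np.float64(194.66666666666666)) 4.877762237762238
2 26 (np.float64(350.03846153846155), np.float64(194.84615384615384)) 4.692867132867133
3 31 (np.float64(356.64516129032256), np.float64(192.38709677419354)) 4.711048951048951
4 26 (np.float64(352.1923076923077), np.float64(195.07692307692307)) 4.77986013986014
5 26 (np.float64(352.9230769230769), np.float64(189.30769230769232)) 4.662191142191142
t 2.93 tcp [546.1 174.8 203.9] yaw 1.5 shift [-161.9   -1.7  -18.1] turn 0.1 F [ 0.2 -0.2  0.4] gap 0.4 grip 0.0
```

View pics/spin1.png

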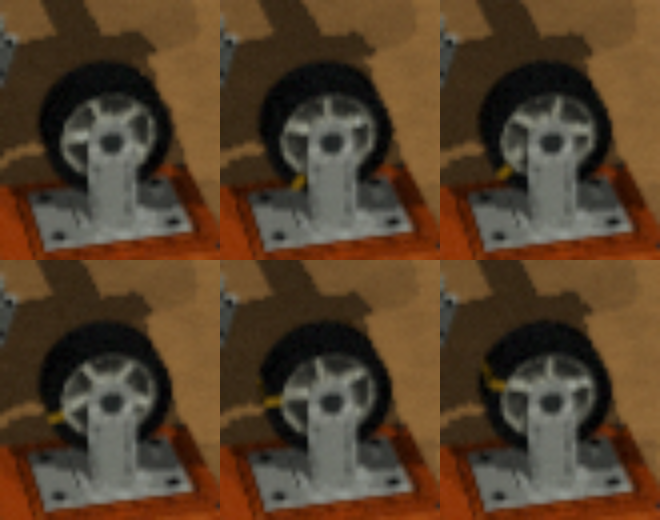

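Castor 1's wheel keeps turning by itself: the yellow mark moves clockwise from frame to frame, from (343,215) to (338,198). It runs free, so it goes to blue. Next is wheel 2, stroked outward.

Request:
move_arm([
  [[-40,0,-10],0],
  [[-80,0,-15],0],
  [[-120,0,-15],0],
  [[-160,0,-10],0],
  [[-160,0,20],0],
  [[-160,0,51],0],
  [[-160,0,51],0],
  [[-160,0,51],0],
])

```text
time_s: 3.6
tcp_pos: [0.5481, 0.0146, 0.151]
eef_rot: [[-0.024, 1.0, -0.006], [1.0, 0.024, 0.001], [0.001, -0.006, -1.0]]
force: [-0.1, -1.1, 1.1]
finger_gap: 0.005
grip_force: 0.0
```

```bash
python3 -c "
from h import *
rel((550,-52,153))"
```

```text
t 3.6 tcp [548.1  14.6 151. ] yaw 1.4 shift [-66.6   0.3  -2.1] turn 0.0 F [-0.1 -1.1  1.1] gap 0.4 grip 0.0
```

Request:
move_arm([
  [[-25,0,-1],0],
  [[-50,0,-1],0],
  [[-75,0,-1],0],
  [[-100,0,-1],0],
  [[-125,0,-1],0],
  [[-150,0,-30],0],
  [[-150,0,-50],0],
])

```text
time_s: 4.18
tcp_pos: [0.5552, -0.1389, 0.2054]
eef_rot: [[-0.024, 1.0, 0.002], [1.0, 0.024, -0.003], [-0.003, 0.002, -1.0]]
force: [1.1, -0.7, -0.2]
finger_gap: 0.006
grip_force: 0.0
```

Run:
```python
from h import *
S=[snap('scene') for _ in range(6)]
C=[s['color'][177:242,272:327] for s in S]
D=[s['color'][170:235,325:380] for s in S]
for i in range(1,6): print(np.abs(C[i].astype(int)-C[i-1]).mean(),np.abs(D[i].astype(int)-D[i-1]).mean())
im=np.vstack([np.hstack([cv2.resize(c,None,fx=4,fy=4) for c in C[k:k+3]]) for k in(0,3)])
save(im,'spin2.png')
rel((558,77,222))
```

```text
2.7434965034965035 4.381818181818182
2.6669463869463867 4.527365967365967
2.70004662004662 4.513286713286713
2.6057808857808857 4.356083916083916
2.555897435897436 4.121025641025641
t 4.48 tcp [ 553.6 -134.   202.6] yaw 1.5 shift [210.8   9.9 -19.4] turn 0.2 F [-0.4  0.5 -1.2] gap 0.5 grip 0.0
```

View pics/spin2.png

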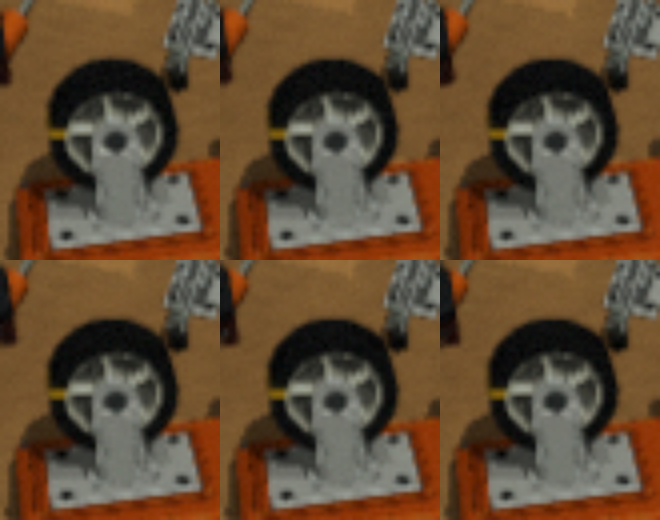

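Wheel 2 turned about a quarter (mark at (286,210)) and does not move across the six frames. It binds, so castor 2 goes to red. I'll grip castor 2 first.

Request:
move_arm([
  [[20,3,-40],0],
  [[40,6,-40],0],
  [[81,10,-30],0],
  [[81,10,-25],0],
  [[81,10,-25],0],
  [[81,10,-25],0],
  [[81,10,-25],0],
  [[81,10,-25],0],
], jaw=87.8)

```text
time_s: 5.15
tcp_pos: [0.562, -0.0546, 0.2275]
eef_rot: [[-0.024, 1.0, -0.0], [1.0, 0.024, -0.0], [-0.0, -0.0, -1.0]]
force: [-0.3, -0.3, -0.6]
finger_gap: 0.574
grip_force: 0.0
```

Run:
```python
from h import *
rel((562,-53,95))
s=snap('top');save(cv2.resize(s['color'][120:240,240:400],None,fx=4,fy=4),'a.png')
```

```text
t 5.15 tcp [562.  -54.6 227.5] yaw 1.4 shift [1.600e+00 1.000e-01 1.325e+02] turn 0.0 F [-0.3 -0.3 -0.6] gap 50.4 grip 0.0
```

View pics/a.png

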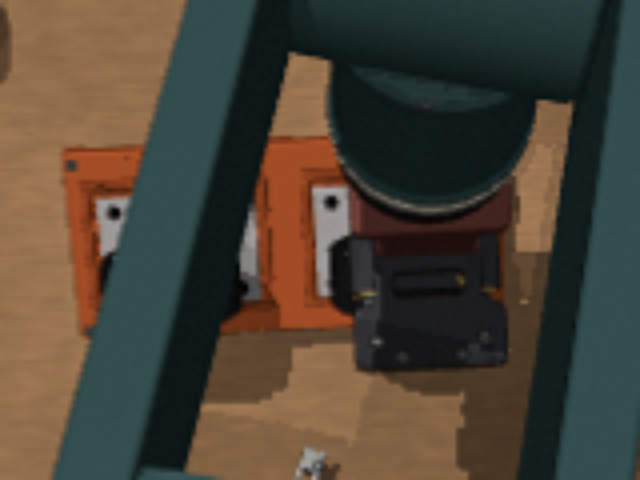

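The top view is blocked by the arm, with the gripper over castor 2 around (350,205). I'll let the jaws finish opening and then go down.

Request:
move_arm([
  [[1,0,0],0],
  [[1,0,0],0],
  [[1,0,15],0],
  [[1,0,30],0],
  [[1,0,50],0],
  [[1,0,80],0],
  [[1,0,110],0],
  [[1,0,132],0],
])

```text
time_s: 5.87
tcp_pos: [0.5613, -0.053, 0.0939]
eef_rot: [[-0.025, 1.0, -0.001], [1.0, 0.025, 0.0], [0.0, -0.001, -1.0]]
force: [-0.4, 0.1, -0.3]
finger_gap: 1.0
grip_force: 0.0
```

Run:
```python
from h import *
rel((562,-53,95))
s=snap('scene');save(cv2.resize(s['color'][140:270,240:400],None,fx=4,fy=4),'b.png')
```

```text
t 5.87 tcp [561.3 -53.   93.9] yaw 1.4 shift [-0.1  0.7 -1.1] turn 0.1 F [-0.4  0.1 -0.3] gap 87.8 grip 0.0
```

View pics/b.png

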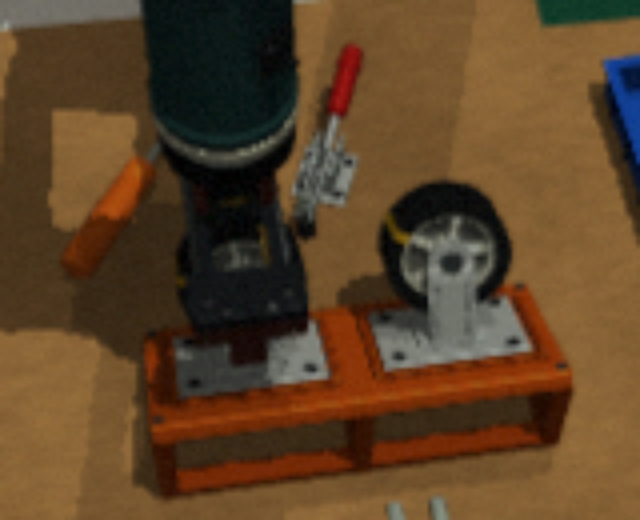

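The gripper straddles castor 2 with no contact force, and the upslope finger is at about (302,226). I'll close while lifting, so the fork squares up to the pads.

Request:
move_arm([
  [[0,0,0],0],
  [[0,0,0],0],
  [[0,0,0],0],
  [[0,2,-3],0],
  [[0,4,-8],0],
  [[0,6,-13],0],
  [[0,8,-18],0],
  [[0,10,-23],0],
], jaw=38, newtons=25)

```text
time_s: 6.58
tcp_pos: [0.5731, -0.0525, 0.1198]
eef_rot: [[-0.025, 1.0, 0.002], [1.0, 0.025, -0.0], [-0.0, 0.002, -1.0]]
force: [0.1, -0.2, -5.1]
finger_gap: 0.532
grip_force: 23.9
```

Run:
```python
from h import *
rel((562,-53,95))
s=snap('scene');save(cv2.resize(s['color'][140:270,240:400],None,fx=4,fy=4),'c.png')
```

```text
t 6.58 tcp [573.1 -52.5 119.8] yaw 1.4 shift [ -0.2 -11.1  24.8] turn 0.1 F [ 0.1 -0.2 -5.1] gap 46.7 grip 23.9
```

Request:
move_arm([
  [[0,0,-5],0],
  [[0,0,-15],0],
  [[0,0,-30],0],
  [[0,0,-50],0],
  [[0,0,-50],0],
  [[0,0,-50],0],
], newtons=40)

```text
time_s: 7.13
tcp_pos: [0.5726, -0.0526, 0.1694]
eef_rot: [[-0.025, 1.0, 0.002], [1.0, 0.025, -0.001], [-0.001, 0.002, -1.0]]
force: [1.2, -0.6, -5.9]
finger_gap: 0.519
grip_force: 39.9
```

Run:
```python
from h import *
rel((524-60*np.cos(np.radians(5)),-326+60*np.sin(np.radians(5)),170),-5)
s=snap('scene');save(cv2.resize(s['color'][120:260,220:400],None,fx=4,fy=4),'d.png')
```

```text
t 7.13 tcp [572.6 -52.6 169.4] yaw 1.4 shift [-265.4 -115.1   -0.7] turn 6.4 F [ 1.2 -0.6 -5.9] gap 45.6 grip 39.9
```

View pics/d.png

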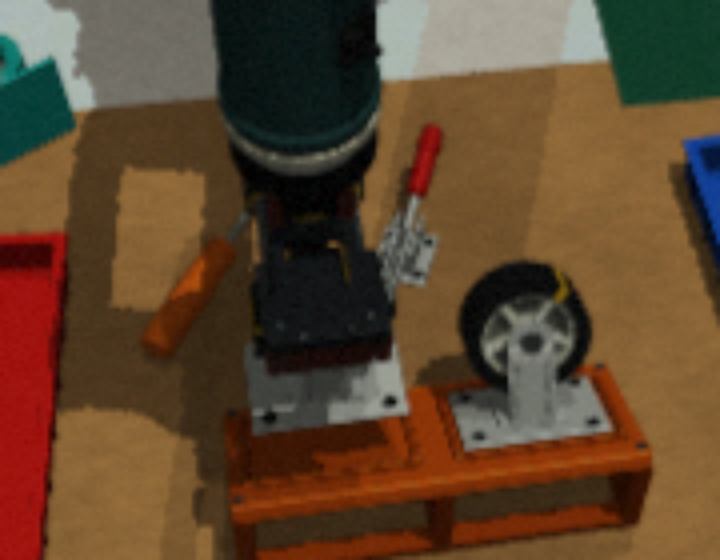

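Castor 2 is lifted and near level: the plate at (302,217) is clear of its empty nest. I'll carry it to the red tray.

Request:
move_arm([
  [[-20,-9,0],1],
  [[-50,-22,0],2],
  [[-80,-35,0],3],
  [[-115,-50,0],4],
  [[-150,-65,0],5],
  [[-185,-80,0],6],
  [[-215,-93,0],6.4],
  [[-240,-104,0],6.4],
])

```text
time_s: 7.85
tcp_pos: [0.472, -0.2966, 0.1671]
eef_rot: [[0.088, 0.996, -0.002], [0.996, -0.088, 0.001], [0.001, -0.002, -1.0]]
force: [0.5, -0.1, -5.4]
finger_gap: 0.516
grip_force: 39.9
```

Request:
move_arm([
  [[-15,-6,0],0],
  [[-25,-10,0],0],
  [[-25,-10,0],0],
  [[-25,-10,0],0],
])

```text
time_s: 8.18
tcp_pos: [0.4614, -0.3183, 0.1677]
eef_rot: [[0.087, 0.996, -0.001], [0.996, -0.087, 0.002], [0.002, -0.001, -1.0]]
force: [-0.4, 1.5, -6.0]
finger_gap: 0.519
grip_force: 39.9
```

Run:
```python
from h import *
rel((464,-321,50),-5)
s=snap('scene');save(cv2.resize(s['color'][100:290,130:300],None,fx=3,fy=3),'e.png')
```

```text
t 8.18 tcp [ 461.4 -318.3  167.7] yaw -5.0 shift [ -2.7   3.  117.7] turn -0.0 F [-0.4  1.5 -6. ] gap 45.6 grip 39.9
```

View pics/e.png

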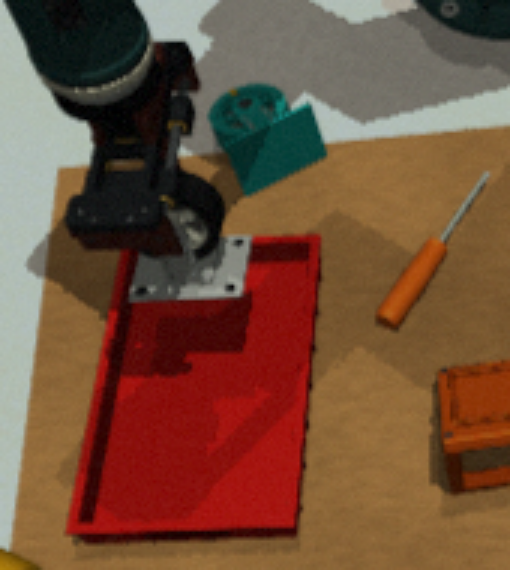

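The plate hangs level over the near half of the red tray (crop (190,268)). I'll descend and feel for the floor.

Request:
move_arm([
  [[-2,3,20],0],
  [[-2,3,45],0],
  [[-2,3,70],0],
  [[-2,3,88],0],
  [[-2,3,98],0],
  [[-2,3,102],0],
  [[-2,3,105],0],
  [[-2,3,105],0],
])

```text
time_s: 8.9
tcp_pos: [0.4654, -0.3212, 0.0639]
eef_rot: [[0.086, 0.996, 0.0], [0.996, -0.086, -0.0], [-0.0, 0.0, -1.0]]
force: [0.6, 1.1, -5.8]
finger_gap: 0.517
grip_force: 39.9
```

Request:
move_arm([
  [[0,0,2],0],
  [[0,0,4],0],
  [[0,0,4],0],
])

```text
time_s: 9.15
tcp_pos: [0.4651, -0.3216, 0.0602]
eef_rot: [[0.086, 0.996, 0.001], [0.996, -0.086, -0.001], [-0.001, 0.001, -1.0]]
force: [-0.3, 0.1, -5.3]
finger_gap: 0.515
grip_force: 39.9
```

Request:
move_arm([
  [[0,0,2],0],
  [[0,0,4],0],
  [[0,0,4],0],
])

```text
time_s: 9.4
tcp_pos: [0.4671, -0.3223, 0.058]
eef_rot: [[0.087, 0.996, 0.004], [0.996, -0.087, -0.002], [-0.002, 0.005, -1.0]]
force: [2.2, 3.2, 9.1]
finger_gap: 0.509
grip_force: 40.1
```

Request:
move_arm([
  [[0,0,1],0],
  [[0,0,2],0],
  [[0,0,2],0],
], newtons=10)

```text
time_s: 9.65
tcp_pos: [0.4685, -0.3233, 0.0561]
eef_rot: [[0.087, 0.996, 0.007], [0.996, -0.087, -0.004], [-0.004, 0.008, -1.0]]
force: [5.0, 1.6, 3.5]
finger_gap: 0.519
grip_force: 10.0
```

Run:
```python
from h import *
rel((464,-321,50),-5)
```

```text
t 9.65 tcp [ 468.5 -323.3   56.1] yaw -5.0 shift [ 2.  -4.7  6. ] turn 0.0 F [5.  1.6 3.5] gap 45.5 grip 10.0
```

Request:
move_arm([
  [[0,0,1],0],
  [[0,0,2],0],
  [[0,0,3],0],
  [[0,0,3],0],
], newtons=4)

```text
time_s: 9.98
tcp_pos: [0.4663, -0.3227, 0.0515]
eef_rot: [[0.087, 0.996, 0.003], [0.996, -0.087, -0.003], [-0.002, 0.003, -1.0]]
force: [4.4, -1.7, 2.5]
finger_gap: 0.512
grip_force: 4.0
```

Run:
```python
from h import *
rel((464,-321,50),-5)
s=snap('scene');save(cv2.resize(s['color'][120:280,150:290],None,fx=4,fy=3.7),'f.png')
```

```text
t 9.98 tcp [ 466.3 -322.7   51.5] yaw -5.0 shift [ 1.5 -2.4  1.5] turn 0.0 F [ 4.4 -1.7  2.5] gap 44.9 grip 4.0
```

View pics/f.png

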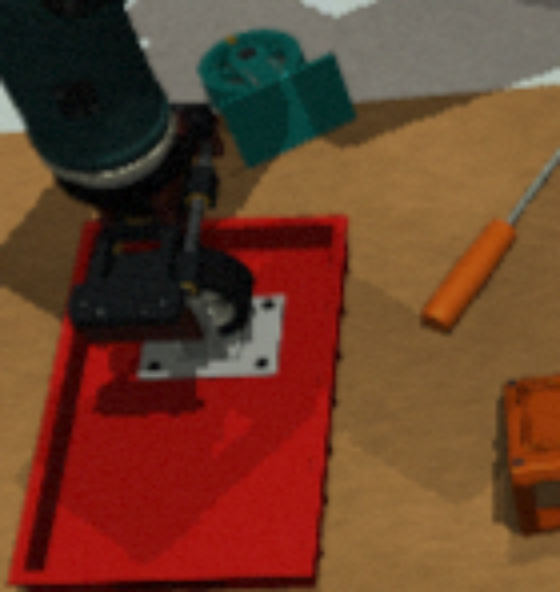

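The plate sits on the red tray floor with all four corners visible, at crop (210,337). I've now viewed my ten pictures, so I'll use numbers from here on.

Request:
move_arm([
  [[0,-1,2],0],
  [[0,-1,4],0],
  [[0,-1,6],0],
  [[0,-1,6],0],
], newtons=3)

```text
time_s: 10.37
tcp_pos: [0.4648, -0.322, 0.045]
eef_rot: [[0.087, 0.996, 0.002], [0.996, -0.087, -0.001], [-0.001, 0.002, -1.0]]
force: [5.0, -0.8, 4.6]
finger_gap: 0.515
grip_force: 3.0
```

Run:
```python
from h import *
rel((464,-321,50),-5)
```

```text
t 10.37 tcp [ 464.8 -322.    45. ] yaw -5.0 shift [ 0.9 -0.9 -5. ] turn 0.0 F [ 5.  -0.8  4.6] gap 45.2 grip 3.0
```

Request:
move_arm([
  [[0,0,0],0],
  [[0,0,0],0],
  [[0,0,0],0],
  [[0,0,0],0],
  [[0,0,0],0],
  [[0,0,0],0],
  [[0,0,0],0],
], jaw=87.8)

```text
time_s: 10.95
tcp_pos: [0.4635, -0.3211, 0.0446]
eef_rot: [[0.086, 0.996, -0.001], [0.996, -0.086, 0.0], [0.0, -0.001, -1.0]]
force: [-0.5, 0.0, 0.5]
finger_gap: 0.985
grip_force: 0.0
```

Run:
```python
from h import *
rel((559,78.5,200))
```

```text
t 10.95 tcp [ 463.5 -321.1   44.6] yaw -5.0 shift [ 406.4   60.6 -155.4] turn -6.3 F [-0.5  0.   0.5] gap 86.4 grip 0.0
```

Released with zero force. I'll go straight up, then over to castor 1.

Request:
move_arm([
  [[0,0,-20],0],
  [[0,0,-55],0],
  [[0,0,-95],0],
  [[0,0,-135],0],
  [[20,3,-160],0],
  [[60,9,-160],-1],
  [[100,15,-160],-2],
  [[140,21,-160],-3],
])

```text
time_s: 11.62
tcp_pos: [0.4971, -0.1826, 0.2056]
eef_rot: [[0.035, 0.999, 0.002], [0.999, -0.035, -0.001], [-0.001, 0.002, -1.0]]
force: [0.8, -0.2, -0.0]
finger_gap: 0.998
grip_force: 0.0
```

Request:
move_arm([
  [[40,6,0],-1],
  [[80,12,0],-2],
  [[120,18,0],-3.3],
  [[160,24,0],-3.3],
  [[200,28,0],-3.3],
  [[240,32,0],-3.3],
  [[256,34,0],-3.3],
  [[256,34,0],-3.3],
])

```text
time_s: 12.28
tcp_pos: [0.5396, 0.0747, 0.2046]
eef_rot: [[-0.028, 1.0, 0.0], [1.0, 0.028, 0.001], [0.001, 0.0, -1.0]]
force: [-0.6, -0.6, -0.3]
finger_gap: 1.002
grip_force: 0.0
```

Run:
```python
from h import *
rel((559.5,78.5,93))
s=snap('scene')
# castor 2 in red tray: plate (grey) mask
hsv=cv2.cvtColor(s['color'],cv2.COLOR_RGB2HSV)[175:285,150:245]
m=cv2.inRange(hsv,(0,0,90),(180,60,255)); m=cv2.morphologyEx(m,cv2.MORPH_OPEN,np.ones((2,2)))
cs,_=cv2.findContours(m,0,2)
for c in sorted(cs,key=cv2.contourArea)[::-1][:3]:
    c=c+np.array([150,175]); print(cv2.contourArea(c),cv2.boundingRect(c),cv2.approxPolyDP(c,3,True).reshape(-1,2).tolist())
t=np.radians(-5);x=np.array([np.cos(t),np.sin(t),0]);y=np.array([-np.sin(t),np.cos(t),0])
c=np.array([.464,-.321,.008])
print('pred plate corners',[np.round(proj(s,c+a*.035*x+b*.0475*y)).tolist() for a,b in((1,-1),(1,1),(-1,1),(-1,-1))],'wheel top',proj(s,c+[0,0,.1]),'hub',proj(s,c+[.0215,0,.06]))
k=cv2.inRange(hsv,(0,0,0),(180,255,45));ys,xs=np.nonzero(k);print('dark bbox',xs.min()+150,xs.max()+150,ys.min()+175,ys.max()+175,xs.mean()+150,ys.mean()+175)
```

```text
t 12.28 tcp [539.6  74.7 204.6] yaw 1.6 shift [  3.1  20.  111.7] turn 0.2 F [-0.6 -0.6 -0.3] gap 88.0 grip 0.0
275.0 (186, 201, 36, 22) [[221, 201], [214, 201], [214, 212], [207, 217], [187, 214], [186, 222], [219, 221]]
16.0 (192, 200, 9, 4) [[192, 201], [200, 203]]
pred plate corners [[183.0, 222.0], [218.0, 221.0], [220.0, 200.0], [187.0, 201.0]] wheel top (np.float64(192.94790842044566), np.float64(190.8522869054874)) hub (np.float64(196.51888426187986), np.float64(206.01708830093224))
dark bbox 159 234 185 279 197.05913978494624 207.12544802867384
```

Castor 2 is flat in the red tray: its plate corners at (186,222), (219,221) and (221,201) lie where a level plate must appear. Next is castor 1, with the same grip.

Request:
move_arm([
  [[3,20,0],0],
  [[3,20,0],0],
  [[3,20,10],0],
  [[3,20,35],0],
  [[3,20,65],0],
  [[3,20,95],0],
  [[3,20,112],0],
  [[3,20,112],0],
])

```text
time_s: 13.0
tcp_pos: [0.5547, 0.0732, 0.0883]
eef_rot: [[-0.022, 1.0, -0.009], [1.0, 0.022, -0.0], [-0.0, -0.009, -1.0]]
force: [-0.4, 0.5, 0.0]
finger_gap: 1.005
grip_force: 0.0
```

Run:
```python
from h import *
rel((559.5,78.5,93))
```

```text
t 13.0 tcp [554.7  73.2  88.3] yaw 1.3 shift [ 5.2  4.8 -4.7] turn -0.1 F [-0.4  0.5  0. ] gap 88.3 grip 0.0
```

Request:
move_arm([
  [[5,4,-4],0],
  [[5,4,-4],0],
  [[5,4,-4],0],
])

```text
time_s: 13.25
tcp_pos: [0.5651, 0.0796, 0.0985]
eef_rot: [[-0.023, 1.0, 0.004], [1.0, 0.023, -0.0], [-0.0, 0.004, -1.0]]
force: [-0.5, -0.6, 0.4]
finger_gap: 1.001
grip_force: 0.0
```

Run:
```python
from h import *
rel((559.5,78.5,93))
```

```text
t 13.25 tcp [565.1  79.6  98.5] yaw 1.3 shift [-1.  -5.6  5.5] turn -0.0 F [-0.5 -0.6  0.4] gap 87.9 grip 0.0
```

Request:
move_arm([
  [[0,0,0],0],
  [[0,0,0],0],
  [[0,0,0],0],
  [[0,0,0],0],
  [[0,0,0],0],
  [[0,0,0],0],
])

```text
time_s: 13.75
tcp_pos: [0.5633, 0.0797, 0.0967]
eef_rot: [[-0.024, 1.0, -0.0], [1.0, 0.024, -0.0], [-0.0, -0.0, -1.0]]
force: [0.5, 0.5, 0.2]
finger_gap: 0.999
grip_force: 0.0
```

Run:
```python
from h import *
rel((559.5,78.5,93))
```

```text
t 13.75 tcp [563.3  79.7  96.7] yaw 1.3 shift [-1.1 -3.8  3.7] turn -0.0 F [0.5 0.5 0.2] gap 87.7 grip 0.0
```

Settled. I'll make a small correction, then close while lifting.

Request:
move_arm([
  [[-1,-3,3],0],
  [[-1,-3,3],0],
  [[-1,-3,3],0],
  [[-1,-2,2],0],
  [[-1,0,-2],0],
  [[-1,2,-8],0],
  [[-1,4,-14],0],
  [[-1,6,-20],0],
], jaw=38, newtons=25)

```text
time_s: 14.42
tcp_pos: [0.5689, 0.0788, 0.1171]
eef_rot: [[-0.023, 1.0, -0.001], [1.0, 0.023, -0.0], [-0.0, -0.001, -1.0]]
force: [0.7, 0.1, -6.8]
finger_gap: 0.513
grip_force: 25.1
```

Run:
```python
from h import *
rel((559.5,78.5,93))
```

```text
t 14.42 tcp [568.9  78.8 117.1] yaw 1.3 shift [-0.1 -9.4 24.1] turn -0.0 F [ 0.7  0.1 -6.8] gap 45.1 grip 25.1
```

Request:
move_arm([
  [[0,0,-5],0],
  [[0,0,-15],0],
  [[0,0,-30],0],
  [[0,0,-50],0],
  [[0,0,-55],0],
  [[0,0,-55],0],
], newtons=40)

```text
time_s: 14.92
tcp_pos: [0.5703, 0.0789, 0.1733]
eef_rot: [[-0.023, 1.0, 0.003], [1.0, 0.023, -0.0], [-0.0, 0.003, -1.0]]
force: [-0.5, -0.2, -8.1]
finger_gap: 0.51
grip_force: 39.9
```

Run:
```python
from h import *
rel((559,341,170),2.7)
```

```text
t 14.92 tcp [570.3  78.9 173.3] yaw 1.3 shift [262.3  -5.1   3.2] turn -1.4 F [-0.5 -0.2 -8.1] gap 44.8 grip 39.9
```

Request:
move_arm([
  [[15,0,0],0],
  [[45,-1,0],-0.5],
  [[80,-2,0],-1],
  [[115,-3,0],-1.4],
  [[150,-3,0],-1.4],
  [[185,-4,0],-1.4],
  [[215,-4,0],-1.4],
  [[240,-5,0],-1.4],
])

```text
time_s: 15.58
tcp_pos: [0.5573, 0.3207, 0.1699]
eef_rot: [[-0.049, 0.999, -0.002], [0.999, 0.049, -0.0], [-0.0, -0.002, -1.0]]
force: [0.3, -0.2, -5.9]
finger_gap: 0.515
grip_force: 39.9
```

Request:
move_arm([
  [[14,0,0],0],
  [[22,0,0],0],
  [[22,0,0],0],
  [[22,0,0],0],
  [[22,0,0],0],
])

```text
time_s: 16.0
tcp_pos: [0.5576, 0.3389, 0.1712]
eef_rot: [[-0.047, 0.999, -0.001], [0.999, 0.047, -0.001], [-0.001, -0.001, -1.0]]
force: [0.3, 0.9, -6.6]
finger_gap: 0.516
grip_force: 39.9
```

Run:
```python
from h import *
rel((559,341,65),2.7)
```

```text
t 16.0 tcp [557.6 338.9 171.2] yaw 2.7 shift [  2.2   1.6 106.2] turn -0.0 F [ 0.3  0.9 -6.6] gap 45.3 grip 39.9
```

Request:
move_arm([
  [[2,1,20],0],
  [[2,1,45],0],
  [[2,1,65],0],
  [[2,1,82],0],
  [[2,1,92],0],
  [[2,1,98],0],
  [[2,1,100],0],
  [[2,1,100],0],
])

```text
time_s: 16.67
tcp_pos: [0.5591, 0.3422, 0.0719]
eef_rot: [[-0.047, 0.999, 0.0], [0.999, 0.047, -0.0], [-0.0, 0.0, -1.0]]
force: [-0.8, -0.0, -5.8]
finger_gap: 0.515
grip_force: 39.9
```

Request:
move_arm([
  [[0,0,2],0],
  [[0,0,5],0],
  [[0,0,5],0],
  [[0,0,5],0],
])

```text
time_s: 17.0
tcp_pos: [0.5586, 0.3428, 0.067]
eef_rot: [[-0.048, 0.999, 0.0], [0.999, 0.048, 0.0], [0.0, 0.0, -1.0]]
force: [1.1, -0.7, -6.2]
finger_gap: 0.511
grip_force: 39.9
```

Request:
move_arm([
  [[0,0,2],0],
  [[0,0,4],0],
  [[0,0,4],0],
  [[0,0,4],0],
])

```text
time_s: 17.33
tcp_pos: [0.5584, 0.3426, 0.0624]
eef_rot: [[-0.048, 0.999, -0.0], [0.999, 0.048, -0.0], [-0.0, -0.0, -1.0]]
force: [0.6, 0.5, -5.4]
finger_gap: 0.508
grip_force: 39.9
```

Request:
move_arm([
  [[0,0,2],0],
  [[0,0,3],0],
  [[0,0,3],0],
])

```text
time_s: 17.58
tcp_pos: [0.5584, 0.3425, 0.0593]
eef_rot: [[-0.048, 0.999, -0.0], [0.999, 0.048, -0.0], [-0.0, -0.001, -1.0]]
force: [0.8, -0.2, -6.6]
finger_gap: 0.512
grip_force: 39.9
```

Request:
move_arm([
  [[0,0,2],0],
  [[0,0,3],0],
  [[0,0,3],0],
])

```text
time_s: 17.83
tcp_pos: [0.5583, 0.3425, 0.0563]
eef_rot: [[-0.048, 0.999, -0.001], [0.999, 0.048, -0.0], [-0.0, -0.001, -1.0]]
force: [-0.0, 0.2, -5.6]
finger_gap: 0.513
grip_force: 39.9
```

Request:
move_arm([
  [[0,0,2],0],
  [[0,0,3],0],
  [[0,0,3],0],
])

```text
time_s: 18.08
tcp_pos: [0.5588, 0.3426, 0.054]
eef_rot: [[-0.048, 0.999, 0.0], [0.999, 0.048, -0.0], [-0.0, 0.0, -1.0]]
force: [-0.1, -0.8, -2.0]
finger_gap: 0.513
grip_force: 39.9
```

Request:
move_arm([
  [[0,0,2],0],
  [[0,0,2],0],
  [[0,0,2],0],
])

```text
time_s: 18.33
tcp_pos: [0.5598, 0.3427, 0.0531]
eef_rot: [[-0.048, 0.999, 0.002], [0.999, 0.048, 0.0], [0.0, 0.002, -1.0]]
force: [-0.7, -2.9, 5.5]
finger_gap: 0.508
grip_force: 40.0
```

The floor is felt at about 54 mm. I'll loosen the grip and press slightly to seat the plate flat, then release.

Request:
move_arm([
  [[0,0,1],0],
  [[0,0,3],0],
  [[0,0,5],0],
  [[0,0,7],0],
  [[0,0,7],0],
], newtons=4)

```text
time_s: 18.75
tcp_pos: [0.5615, 0.3439, 0.0457]
eef_rot: [[-0.048, 0.999, 0.006], [0.999, 0.048, 0.002], [0.002, 0.006, -1.0]]
force: [5.0, 0.1, 3.6]
finger_gap: 0.517
grip_force: 4.0
```

Request:
move_arm([
  [[0,0,0],0],
  [[0,0,0],0],
  [[0,0,0],0],
  [[0,0,0],0],
  [[0,0,0],0],
  [[0,0,0],0],
  [[0,0,0],0],
  [[0,0,0],0],
], jaw=87.8)

```text
time_s: 19.42
tcp_pos: [0.5584, 0.3426, 0.0446]
eef_rot: [[-0.048, 0.999, -0.0], [0.999, 0.048, -0.0], [-0.0, -0.0, -1.0]]
force: [0.1, 0.2, -0.3]
finger_gap: 0.998
grip_force: 0.0
```

Request:
move_arm([
  [[0,0,-25],0],
  [[0,0,-60],0],
  [[0,0,-100],0],
  [[0,0,-140],0],
  [[0,-40,-160],0],
  [[0,-80,-160],0],
  [[0,-120,-160],0],
  [[0,-140,-160],0],
])

```text
time_s: 20.08
tcp_pos: [0.4139, 0.335, 0.205]
eef_rot: [[-0.048, 0.999, -0.003], [0.999, 0.048, -0.001], [-0.0, -0.003, -1.0]]
force: [-1.0, -1.4, 0.0]
finger_gap: 0.998
grip_force: 0.0
```

Run:
```python
from h import *
s=snap('scene'); p=np.array([320,120]); I=s['color']; hs=cv2.cvtColor(I,cv2.COLOR_RGB2HSV)
def grey(x0,y0,x1,y1):
    m=cv2.inRange(hs[y0:y1,x0:x1],(0,0,90),(180,70,255)); cs,_=cv2.findContours(cv2.morphologyEx(m,cv2.MORPH_OPEN,np.ones((2,2))),0,2)
    for c in sorted(cs,key=cv2.contourArea)[::-1][:2]:
        print(cv2.contourArea(c),cv2.approxPolyDP(c+np.array([x0,y0]),3,True).reshape(-1,2).tolist())
def pred(c,yaw):
    t=np.radians(yaw);x=np.array([np.cos(t),np.sin(t),0]);y=np.array([-np.sin(t),np.cos(t),0]);c=np.array(c)
    print('pred',[np.round(proj(s,c+a*.035*x+b*.0475*y)).tolist() for a,b in((1,-1),(1,1),(-1,1),(-1,-1))])
grey(395,165,480,240);pred((.5585,.3426,.008),2.7)
grey(160,185,232,270);pred((.464,-.321,.008),-5)
a=cv2.cvtColor(cv2.imread('pics/s0.png'),cv2.COLOR_BGR2RGB)
for n,(x0,y0,x1,y1) in dict(clamp=(310,148,334,198),driver=(254,155,295,210),wrench=(335,262,364,330),tape=(408,255,456,302),jig=(217,290,306,338),turq=(198,125,240,165)).items():
    print(n,np.abs(I[y0:y1,x0:x1].astype(int)-a[y0:y1,x0:x1]).mean().round(1))
rel((0,0,0))
```

```text
220.5 [[462, 221], [458, 212], [450, 221], [428, 219], [431, 228]]
37.5 [[474, 165], [479, 179], [479, 165]]
pred [[429.0, 228.0], [462.0, 222.0], [453.0, 202.0], [421.0, 206.0]]
274.5 [[221, 201], [214, 201], [214, 212], [208, 213], [208, 217], [187, 214], [186, 222], [219, 221]]
16.0 [[192, 201], [200, 203]]
pred [[183.0, 222.0], [218.0, 221.0], [220.0, 200.0], [187.0, 201.0]]
clamp 7.4
driver 8.5
wrench 4.1
tape 3.5
jig 4.0
turq 4.2
t 20.13 tcp [411.2 334.6 204.6] yaw 2.8 shift [-313.6 -426.2  207.3] turn 1.5 F [-3.7 -1.5 -0.1] gap 88.0 grip 0.0
```

Both plates lie flat where predicted, the bystanders are unchanged apart from shadow, and the arm is clear. I'll hand in the job.

```bash
python3 -c "
from bench import arm
print(arm.close_job())"
```

```text
the job is handed in; nothing more can be done
None
```

Castor 1 spun free and is in the blue tray; castor 2 binds and is in the red tray. Both were set down flat with the wheel up, and the job was handed in at about 20 s.

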